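# Ring for room service and hold the talk paddle

### The arm

A 6-joint arm with a two-finger parallel gripper is mounted at the origin on the work surface. World frame = base frame: x ahead of the robot, y to its left, z up, the work surface at z = 0. Lengths are in m, angles in rad, forces in N, time in s.
With the tool pointing down it reaches from about 0.35 to 0.975 m from the base axis. Payload 4.9 kg.
Tool frame: the origin (TCP) lies midway between the tips of the shut fingers; the grasp point (between the pads) lies manip.tcp_to_grasp behind it (manip.tcp_to_grasp is the distance from the TCP to the grasp point, in m); z points along the fingers, y is the line along which they close (so a half turn about z gives the same grasp; the last joint's range is limited). The gripper opens to 85 mm and grips with 20 to 120 N. Pads are 22 mm wide; open, the fingers measure 114 mm over their backs; the gripper's body (76 mm by 85 mm) begins 54 mm behind the grasp point. The pads swing forward as they close: fully open they stand 13 mm farther back than shut.
Start: joints at [-0.119, 0.053, 1.613, -0, 1.476, -0.119], TCP at [0.625, 0, 0.231] pointing down, gripper open.
Joint ranges: [-3.01, 3.01], [-1.01, 2.22], [0.06, 2.58], [-1.02, 4.17], [0.09, 2.62], [-3.14, 3.14]. Speed limits (rad/s): [2.57, 2.57, 3.14, 3.14, 3.14, 3.14].

### API

Orientations are given as a unit quaternion [w, x, y, z].
In Python, from plant import manip, grab_frame, calibration, job_done gives the robot as it stands.
- The arm moves only by the tool send_rows, never from a script. Its argument "rows" is a list of rows, each an object of numbers: "x", "y", "z": the shift along the tool's x, y, z normalised to -1 to 1, where 1 is 15 cm; "wx", "wy", "wz": the turn, a rotation vector about the tool's x, y, z normalised to -1 to 1, where 1 is pi/4 rad; "hand": the opening, from -1 (shut) to 1 (fully open). In form: [{"x": .., "y": .., "z": .., "wx": .., "wy": .., "wz": .., "hand": ..}, ...]. A call has exactly 10 rows; each row shifts and turns the commanded pose from where the row before left it, along the tool's axes as they then stand; what a row does not reach is not made up. A row lasts 1/12 s, in which the tool goes at most 41.7 mm and 7.16 degrees, less where a joint would pass 70% of its speed; a pose out of reach is approached as far as the arm can. A call with a number of a shift or a turn outside -1 to 1 is refused whole. A call with a gripper value outside its range is refused whole. The fingers move at their own pace and stop on an object; the grip force is fixed at half the most. Time passes only in rows, so rows that do not move let the fingers close, or fill a call up. It gives the time, the measured TCP pose, the force, the opening and the grip force at its end, in the units of the state.
- manip.state(): the state, without advancing time (a new reading comes with each control period).
- grab_frame(name): name is "scene" or "side" or "wrist"; returns the picture (400x640x3 uint8, blue, green, red); there is no depth.
- calibration(name): a dict with "camera_matrix" (3x3 intrinsics, pixels), "R" (3x3) and "t" (3): a world point X has camera coordinates R X + t. Camera axes: x right, y down, z forward; pixel columns grow to the right and rows downward; lengths in m; the calibration is good to about 2 mm. The wrist camera is an equidistant fisheye: a pixel r from the principal point sees the ray r / f radians off the axis. A picture is of the moment at which its call begins: read the wrist's pose just before it. calibration takes no time and is no camera call; for the wrist camera it gives the pose at the moment of the call.
- job_done(): hands the job in; it is judged then, once.
The state is a dict: "time": time; "joint_pos": joint angles; "joint_vel": joint speeds; "joint_efforts": joint torques, N m; "tool_pos": TCP position; "tool_rot": TCP orientation; "contact_force": force on the tool from outside, world axes, zero at the start; "ft_torque": the same for the moment, N m; "gripper_width": opening from 0.0 (shut) to 1.0 (fully open); "grasp_force": force on a finger pad.
Only numpy, scipy, OpenCV 4.12 (cv2) and the standard library are available. Lean on these libraries where they do the work, as an engineer would, in place of code of your own. Each camera call takes 0.05 s, during which the arm holds its last target. There are 200 camera calls.

### The job

Call room service from the hotel desk: press the brass plunger of the chrome call bell down to its stop for a moment and let it spring back up, then with the gripper's fingers press the intercom's brass talk paddle down by its red spot until its top is flush with the white cheeks on either side (half travel), and keep holding it there: the program finishes while still holding the paddle. Never push the paddle right down, because that pages the whole hotel, and leave the other things on the desk where they stand.

Things in the scene. Friction and masses are not known exactly. Their poses are not given: they have to be found in the camera images.
- bell: Call bell, fixed to the desk: chrome dome 84 mm wide on a black foot 92 mm wide and 10 mm high; dome top 49 mm above the desk. Origin: centre of its underside. The bell may stand left or right, the intercom on the other side.
- bell_top (a point): Centre of the top face of the bell's brass plunger head (a disc 26 mm wide, 8 mm thick), 69 mm above the desk when up; moves with the head.
- bell_plunger (a joint): Travel of the bell plunger in m: 0 up, 0.008 down on its stop. A spring pushes it up with about 1.5 N when up and 5 N at the stop.
- intercom: Desk intercom, fixed: black base 200 mm deep (x), 140 wide (y), 20 high; black speaker housing 90 mm high at x +34 to +99 mm. Two white cheeks beside the paddle: 45 mm long, 8 thick, centred at x = -60, y = -44 and +44 mm, tops 75 mm above the desk. Origin: centre of its underside; x points away from the robot at yaw 0, z up.
- talk_hinge (a point): Hinge of the brass talk paddle, 70 mm above the desk at the intercom's x = +27 mm, axis along its y. The paddle is a bar 115 mm long, 60 wide, 10 thick, reaching from here to the intercom's -x side; at rest it slopes up away from the hinge by 0.2 rad.
- talk_pad (a point): Centre of the red spot (28 mm wide) on the paddle's top, 90 mm from the hinge; moves with the paddle; press here from above. Height above the desk: about 93 mm at rest, 75 mm when level (then at the intercom's x = -63 mm, flush with the cheeks), 57 mm fully down.
- talk (a joint): Angle of the talk paddle in rad: 0 at rest (up), 0.2 level and flush with the cheeks (half travel), 0.4 fully down (pages the hotel). A spring returns it: about 3 N at the red spot to start it moving, 8 N when level, 12 N fully down.
- cup: Bystander: white cup, 70 mm wide, 65 mm high, standing between the bell and the intercom. Origin: centre of its underside.
- jug: Bystander: dark steel vacuum jug, 96 mm wide, 210 mm high, standing on a fixed black tray at the right (-y) side. Origin: centre of its underside.
- mug: Bystander: white mug, 76 mm wide, 85 mm high, on the black tray. Origin: centre of its underside.
- remote: Bystander: black remote control, 160 x 45 x 18 mm, lying at the left (+y). Origin: centre of its underside.
- pen_pot: Bystander: brass pot, 76 mm wide, 100 mm high, at the left. Origin: centre of its underside.
- sugar_bowl: Bystander: blue bowl, 90 mm wide, 45 mm high, at the far side. Origin: centre of its underside.
Not all that is in view belongs to the job. Leave any orange, pink or purple look-alike of the bell alone.

How it is judged:
On the way, in this order (a step that is already met when the one before it is completed fails the run):
1. the bell plunger is pressed down to its stop by the gripper (value of joint bell_plunger above 0.007 m and contact force between the fingers and bell_plunger above 1.5 N), for 0.1 s.
2. the plunger is back up and the fingers hold the talk paddle at half travel (value of joint talk between 0.12 and 0.28 rad and contact force between the fingers and talk above 2.5 N and value of joint bell_plunger below 0.002 m), for 0.5 s.
At the end, for the whole second after the job is handed in: The fingers still press on the talk paddle (over 2.5 N) and hold it steady at 0.20 rad, give or take 0.08 (spot flush with the cheeks within about 7 mm); the bell plunger is back up (within 2 mm); every bystander stands within 30 mm of where it was and upright (all of step 2 and velocity of joint talk between -0.05 and 0.05 rad/s and distance of each of cup, jug, mug, remote, pen_pot, sugar_bowl from where it was at the start of the episode below 0.03 m and angle between each of cup, jug, mug, remote, pen_pot, sugar_bowl's own z axis and vertical below 0.3 rad); the arm keeps its last pose, push and grip.
It fails at once if the talk paddle is pushed right down (beyond 0.35 of 0.40 rad) (value of joint talk above 0.35 rad).
It fails at once if a bystander is shoved 30 mm or more or tipped over (not (distance of each of cup, jug, mug, remote, pen_pot, sugar_bowl from where it was at the start of the episode below 0.03 m and angle between each of cup, jug, mug, remote, pen_pot, sugar_bowl's own z axis and vertical below 0.3 rad)).
It also fails if it takes over 42 s, if anything falls off the work surface, if the arm or the gripper's body presses on something with over 40 N, if the wrist force passes 120 N, or if a joint passes its speed limit or range.

## Working session

There is one attempt and no reset: what is moved stays moved. The work goes in short steps, Python scripts to look and compute and a tool call to move; the robot and the scene stay as the last step left them, time stands still between calls to the robot, and variables do not carry over. Pictures are saved under pics/ and viewed, at most 10 in all, crops included, and the job is handed in when it is done.

Besides the shell and the picture viewer there is one more tool, called after ">>>" as name(argument=value, ...), one argument or row to a line, values as JSON. send_rows: Moves the arm, as the interface text tells. Scaled input: -1 to 1 covers 15 cm each way for a shift and pi/4 rad each way for a turn. Its arguments: {"type":"object","properties":{"rows":{"type":"array","items":{"type":"object","properties":{"x":{"type":"number","minimum":-1,"maximum":1},"y":{"type":"number","minimum":-1,"maximum":1},"z":{"type":"number","minimum":-1,"maximum":1},"wx":{"type":"number","minimum":-1,"maximum":1},"wy":{"type":"number","minimum":-1,"maximum":1},"wz":{"type":"number","minimum":-1,"maximum":1},"hand":{"type":"number"}}}}},"required":["rows"]}

```bash
mkdir -p pics; python3 - <<'E'
from plant import manip, grab_frame, calibration
import cv2
for n in("scene","side","wrist"):
    cv2.imwrite(f"pics/{n}0.png",grab_frame(n))
s=manip.state();print(s["time"],s["tool_pos"],s["tool_rot"],s["gripper_width"],manip.tcp_to_grasp)
E
```

```text
0.15 [6.24510787e-01 6.38648233e-05 2.30327335e-01] [-6.27733683e-04  7.07092883e-01  7.07120212e-01 -5.16042217e-04] 0.9991266165496769 0.0187
```

View pics/scene0.png

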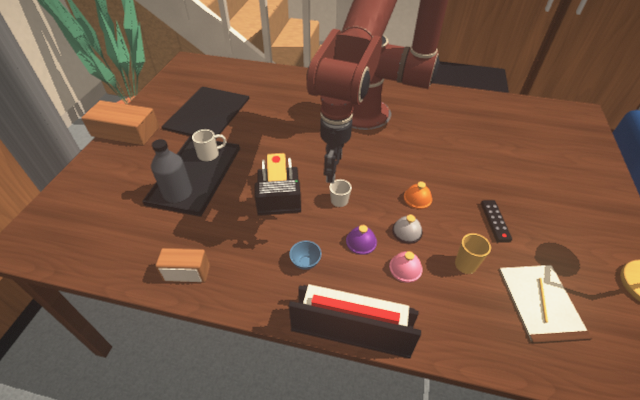

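View pics/side0.png

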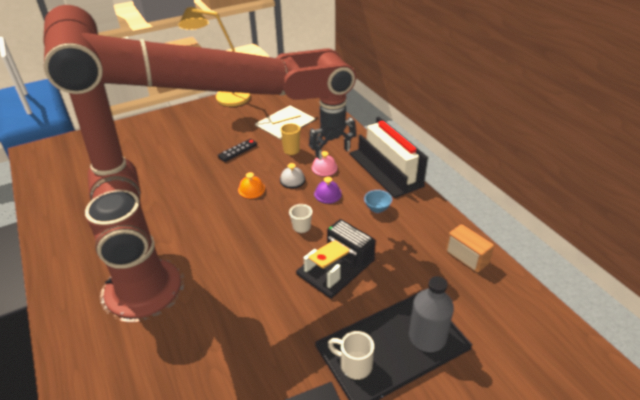

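View pics/wrist0.png

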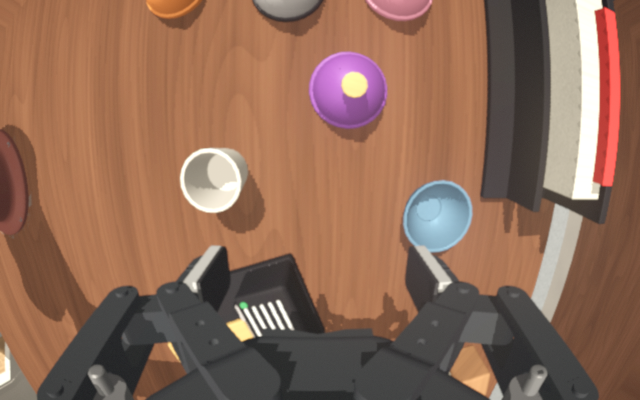

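The chrome bell is near (408,228) in the scene picture and (292,176) in the side one. The red spot is near (276,159) and (322,257). I'll enlarge both.

```bash
python3 - <<'E'
import cv2,numpy as np
a=cv2.imread("pics/scene0.png");b=cv2.imread("pics/side0.png")
f=lambda i,x,y,w,h:cv2.resize(i[y:y+h,x:x+w],(w*5,h*5),interpolation=cv2.INTER_CUBIC)
# scene: bell 385,205 ; intercom 250,145 ; side: bell 272,155 ; intercom 295,220 (80x60 each, x5)
cv2.imwrite("pics/crop.png",np.vstack([np.hstack([f(a,375,195,80,60),f(a,240,140,80,60)]),np.hstack([f(b,255,150,80,60),f(b,295,230,80,60)])]))
E
```

```text
(no output)
```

View pics/crop.png

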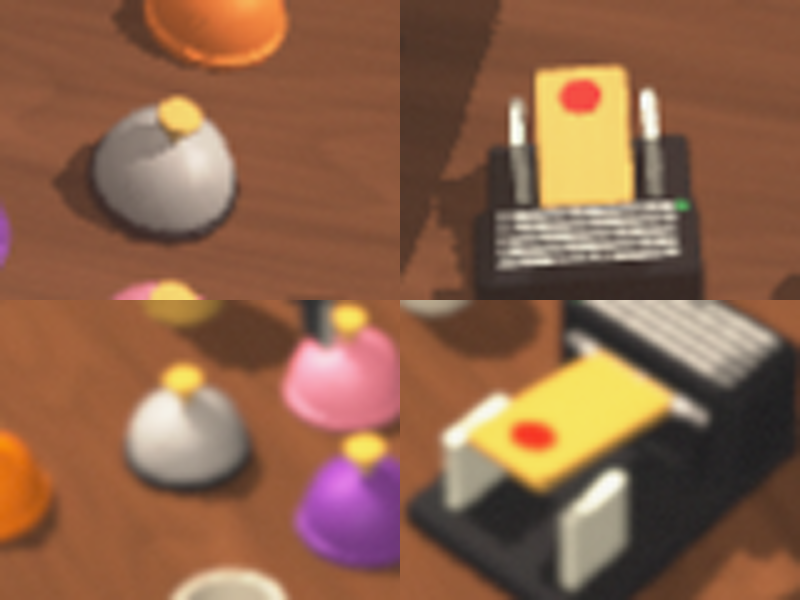

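The enlarged crops give: bell head at scene (410.8,217.2) and side (291.2,165.2). The red spot is at scene (275.6,158.8) and side (321.2,256.8). The free-end paddle corners are visible in both.

```bash
python3 - <<'E'
import cv2,numpy as np
from plant import calibration
P=[]
for n in("scene","side"):
    c=calibration(n);P.append(np.array(c["camera_matrix"])@np.c_[np.array(c["R"]),np.array(c["t"])])
f=lambda q,o:[(q[0]+.5)/5-.5+o[0],(q[1]+.5)/5-.5+o[1]]
A={"bell":(f((181,113),(375,195)),f((183,78),(255,150))),
"bellfoot-centre-ish":(f((166,195),(375,195)),f((187,150),(255,150))),
"pad":(f((180,96),(240,140)),f((133,136),(295,230))),
"free-y":(f((135,70),(240,140)),f((143,190),(295,230))),
"free+y":(f((227,66),(240,140)),f((69,132),(295,230))),
"cheek-y near top":(f((117,99),(240,140)),f((165,210),(295,230))),
"hinge-y":(f((140,206),(240,140)),f((272,105),(295,230)))}
for k,(a,b) in A.items():
    X=cv2.triangulatePoints(P[0],P[1],np.array(a),np.array(b)).ravel();X=X[:3]/X[3]
    e=[np.hypot(*((p@np.r_[X,1])[:2]/(p@np.r_[X,1])[2]-q)) for p,q in zip(P,(a,b))]
    print(k,X.round(4),np.round(e,2))
E
```

```text
bell [0.5885 0.2305 0.0692] [1.08 0.54]
bellfoot-centre-ish [ 0.5918  0.2364 -0.0012] [0.08 0.04]
pad [ 0.4619 -0.2237  0.0937] [0.71 0.49]
free-y [ 0.4468 -0.2612  0.0947] [1.18 0.85]
free+y [ 0.431  -0.2033  0.0955] [1.63 1.15]
cheek-y near top [ 0.4577 -0.2689  0.0789] [0.26 0.19]
hinge-y [ 0.5497 -0.2253  0.0754] [1.19 0.78]
```

Both heights match the text (69 and 94 mm), and the intercom yaw is about 0.28 rad. Next I shut the fingers and move over the bell.

>>> send_rows(
  rows=[
    {"x": 0.192, "y": -0.03, "hand": -1},
    {"x": 0.192, "y": -0.03, "hand": -1},
    {"x": 0.192, "y": -0.03, "hand": -1},
    {"x": 0.192, "y": -0.03, "hand": -1},
    {"x": 0.192, "y": -0.03, "hand": -1},
    {"x": 0.192, "y": -0.03, "hand": -1},
    {"x": 0.192, "y": -0.03, "hand": -1},
    {"x": 0.192, "y": -0.03, "hand": -1},
    {"z": 0.2, "hand": -1},
    {"z": 0.2, "hand": -1},
  ],
)

```text
invalid input at $.rows[0]: expected keys x, y, z, wx, wy, wz, hand
```

>>> send_rows(
  rows=[
    {"z": 0.2, "hand": -1},
    {"z": 0.2, "hand": -1},
    {"hand": -1},
    {"hand": -1},
    {"hand": -1},
    {"hand": -1},
    {"hand": -1},
    {"hand": -1},
    {"hand": -1},
    {"hand": -1},
  ],
)

```text
invalid input at $.rows[0]: expected keys x, y, z, wx, wy, wz, hand
```

```bash
python3 - <<'E'
from plant import manip, grab_frame
import cv2,numpy as np
s=manip.state();print(s["time"],s["tool_pos"],s["tool_rot"],s["gripper_width"],s["contact_force"])
a=grab_frame("scene");b=grab_frame("side");f=lambda i,x,y,w,h:cv2.resize(i[y:y+h,x:x+w],(w*5,h*5),interpolation=cv2.INTER_CUBIC)
cv2.imwrite("pics/c2.png",np.hstack([f(a,370,165,80,100),f(b,255,110,80,100)]))
E
```

```text
0.15 [6.24510787e-01 6.38648233e-05 2.30327335e-01] [-6.27733683e-04  7.07092883e-01  7.07120212e-01 -5.16042217e-04] 0.9991266165496769 [0.09901195 0.32066294 0.43078763]
```

View pics/c2.png

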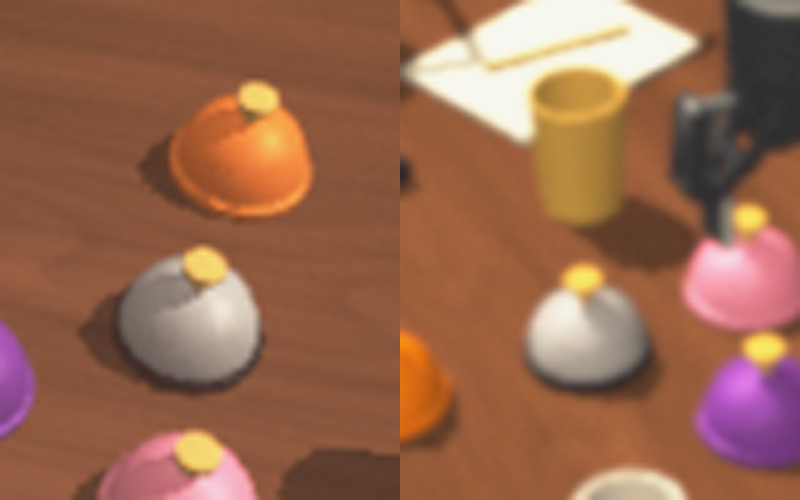

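The moves were refused because every row needs all its keys, so the arm has not moved. The crop shows the chrome bell unchanged, with no arm above it.

>>> send_rows(
  rows=[
    {"x": 0.192, "y": -0.03, "z": 0, "wx": 0, "wy": 0, "wz": 0, "hand": -1},
    {"x": 0.192, "y": -0.03, "z": 0, "wx": 0, "wy": 0, "wz": 0, "hand": -1},
    {"x": 0.192, "y": -0.03, "z": 0, "wx": 0, "wy": 0, "wz": 0, "hand": -1},
    {"x": 0.192, "y": -0.03, "z": 0, "wx": 0, "wy": 0, "wz": 0, "hand": -1},
    {"x": 0.192, "y": -0.03, "z": 0, "wx": 0, "wy": 0, "wz": 0, "hand": -1},
    {"x": 0.192, "y": -0.03, "z": 0, "wx": 0, "wy": 0, "wz": 0, "hand": -1},
    {"x": 0.192, "y": -0.03, "z": 0, "wx": 0, "wy": 0, "wz": 0, "hand": -1},
    {"x": 0.192, "y": -0.03, "z": 0, "wx": 0, "wy": 0, "wz": 0, "hand": -1},
    {"x": 0, "y": 0, "z": 0.2, "wx": 0, "wy": 0, "wz": 0, "hand": -1},
    {"x": 0, "y": 0, "z": 0.2, "wx": 0, "wy": 0, "wz": 0, "hand": -1},
  ],
)

```text
time: 1.08
tool_pos: [0.5903, 0.2328, 0.1736]
tool_rot: [0.002, 0.706, 0.708, 0.003]
contact_force: [1.3, -0.9, -1.2]
gripper_width: -0.001
grasp_force: 0.0
```

>>> send_rows(
  rows=[
    {"x": 0, "y": 0, "z": 0.2, "wx": 0, "wy": 0, "wz": 0, "hand": -1},
    {"x": 0, "y": 0, "z": 0.2, "wx": 0, "wy": 0, "wz": 0, "hand": -1},
    {"x": 0, "y": 0, "z": 0, "wx": 0, "wy": 0, "wz": 0, "hand": -1},
    {"x": 0, "y": 0, "z": 0, "wx": 0, "wy": 0, "wz": 0, "hand": -1},
    {"x": 0, "y": 0, "z": 0, "wx": 0, "wy": 0, "wz": 0, "hand": -1},
    {"x": 0, "y": 0, "z": 0, "wx": 0, "wy": 0, "wz": 0, "hand": -1},
    {"x": 0, "y": 0, "z": 0, "wx": 0, "wy": 0, "wz": 0, "hand": -1},
    {"x": 0, "y": 0, "z": 0, "wx": 0, "wy": 0, "wz": 0, "hand": -1},
    {"x": 0, "y": 0, "z": 0, "wx": 0, "wy": 0, "wz": 0, "hand": -1},
    {"x": 0, "y": 0, "z": 0, "wx": 0, "wy": 0, "wz": 0, "hand": -1},
  ],
)

```text
time: 1.92
tool_pos: [0.5894, 0.2305, 0.1121]
tool_rot: [0.0, 0.707, 0.707, 0.001]
contact_force: [-0.0, -0.8, 0.6]
gripper_width: 0.001
grasp_force: 0.0
```

```bash
python3 - <<'E'
from plant import manip, grab_frame
import cv2,numpy as np
s=manip.state();print(s["time"],s["tool_pos"],s["tool_rot"],s["gripper_width"],s["contact_force"])
a=grab_frame("scene");b=grab_frame("side");f=lambda i,x,y,w,h:cv2.resize(i[y:y+h,x:x+w],(w*5,h*5),interpolation=cv2.INTER_CUBIC)
cv2.imwrite("pics/c3.png",np.hstack([f(a,370,165,80,100),f(b,255,110,80,100)]))
E
```

```text
1.9167 [0.58936811 0.23047109 0.11212552] [3.08582454e-04 7.07131024e-01 7.07082263e-01 5.40648351e-04] 0.0007395263666949628 [-0.03938581 -0.77303681  0.61193761]
```

View pics/c3.png

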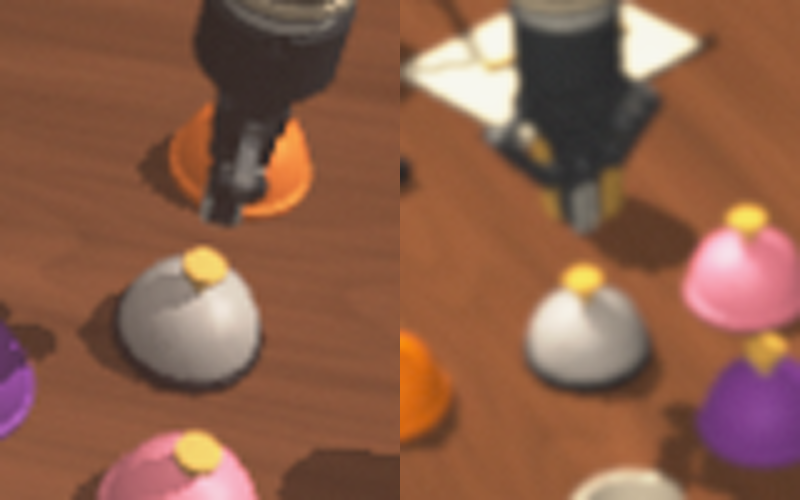

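The shut fingertips stand right above the chrome bell's plunger in both views. I press down slowly.

>>> send_rows(
  rows=[
    {"x": 0, "y": 0, "z": 0.06, "wx": 0, "wy": 0, "wz": 0, "hand": -1},
    {"x": 0, "y": 0, "z": 0.06, "wx": 0, "wy": 0, "wz": 0, "hand": -1},
    {"x": 0, "y": 0, "z": 0.06, "wx": 0, "wy": 0, "wz": 0, "hand": -1},
    {"x": 0, "y": 0, "z": 0.06, "wx": 0, "wy": 0, "wz": 0, "hand": -1},
    {"x": 0, "y": 0, "z": 0.02, "wx": 0, "wy": 0, "wz": 0, "hand": -1},
    {"x": 0, "y": 0, "z": 0.02, "wx": 0, "wy": 0, "wz": 0, "hand": -1},
    {"x": 0, "y": 0, "z": 0.02, "wx": 0, "wy": 0, "wz": 0, "hand": -1},
    {"x": 0, "y": 0, "z": 0.02, "wx": 0, "wy": 0, "wz": 0, "hand": -1},
    {"x": 0, "y": 0, "z": 0, "wx": 0, "wy": 0, "wz": 0, "hand": -1},
    {"x": 0, "y": 0, "z": 0, "wx": 0, "wy": 0, "wz": 0, "hand": -1},
  ],
)

```text
time: 2.85
tool_pos: [0.5891, 0.2305, 0.0638]
tool_rot: [-0.0, 0.707, 0.707, 0.0]
contact_force: [-3.1, -0.3, 3.3]
gripper_width: 0.001
grasp_force: 1.7
```

>>> send_rows(
  rows=[
    {"x": 0, "y": 0, "z": 0.015, "wx": 0, "wy": 0, "wz": 0, "hand": -1},
    {"x": 0, "y": 0, "z": 0.012, "wx": 0, "wy": 0, "wz": 0, "hand": -1},
    {"x": 0, "y": 0, "z": 0, "wx": 0, "wy": 0, "wz": 0, "hand": -1},
    {"x": 0, "y": 0, "z": 0, "wx": 0, "wy": 0, "wz": 0, "hand": -1},
    {"x": 0, "y": 0, "z": 0, "wx": 0, "wy": 0, "wz": 0, "hand": -1},
    {"x": 0, "y": 0, "z": 0, "wx": 0, "wy": 0, "wz": 0, "hand": -1},
    {"x": 0, "y": 0, "z": 0, "wx": 0, "wy": 0, "wz": 0, "hand": -1},
    {"x": 0, "y": 0, "z": 0, "wx": 0, "wy": 0, "wz": 0, "hand": -1},
    {"x": 0, "y": 0, "z": 0, "wx": 0, "wy": 0, "wz": 0, "hand": -1},
    {"x": 0, "y": 0, "z": 0, "wx": 0, "wy": 0, "wz": 0, "hand": -1},
  ],
)

```text
time: 3.68
tool_pos: [0.5895, 0.2306, 0.061]
tool_rot: [0.0, 0.707, 0.707, 0.0]
contact_force: [-4.9, -1.6, 9.4]
gripper_width: 0.004
grasp_force: 4.7
```

>>> send_rows(
  rows=[
    {"x": 0, "y": 0, "z": 0.01, "wx": 0, "wy": 0, "wz": 0, "hand": -1},
    {"x": 0, "y": 0, "z": 0, "wx": 0, "wy": 0, "wz": 0, "hand": -1},
    {"x": 0, "y": 0, "z": 0, "wx": 0, "wy": 0, "wz": 0, "hand": -1},
    {"x": 0, "y": 0, "z": 0, "wx": 0, "wy": 0, "wz": 0, "hand": -1},
    {"x": 0, "y": 0, "z": 0, "wx": 0, "wy": 0, "wz": 0, "hand": -1},
    {"x": 0, "y": 0, "z": 0, "wx": 0, "wy": 0, "wz": 0, "hand": -1},
    {"x": 0, "y": 0, "z": 0, "wx": 0, "wy": 0, "wz": 0, "hand": -1},
    {"x": 0, "y": 0, "z": 0, "wx": 0, "wy": 0, "wz": 0, "hand": -1},
    {"x": 0, "y": 0, "z": 0, "wx": 0, "wy": 0, "wz": 0, "hand": -1},
    {"x": 0, "y": 0, "z": 0, "wx": 0, "wy": 0, "wz": 0, "hand": -1},
  ],
)

```text
time: 4.52
tool_pos: [0.5896, 0.2306, 0.0609]
tool_rot: [0.0, 0.707, 0.707, 0.0]
contact_force: [-8.4, -1.5, 16.2]
gripper_width: 0.001
grasp_force: 7.9
```

Force rose with no further travel, so the plunger is on its stop. I raise the tool and cross to the red spot.

>>> send_rows(
  rows=[
    {"x": 0, "y": 0, "z": -0.2, "wx": 0, "wy": 0, "wz": 0, "hand": -1},
    {"x": 0, "y": 0, "z": -0.2, "wx": 0, "wy": 0, "wz": 0, "hand": -1},
    {"x": 0, "y": 0, "z": -0.2, "wx": 0, "wy": 0, "wz": 0, "hand": -1},
    {"x": 0, "y": 0, "z": -0.2, "wx": 0, "wy": 0, "wz": 0, "hand": -1},
    {"x": 0, "y": 0, "z": -0.2, "wx": 0, "wy": 0, "wz": 0, "hand": -1},
    {"x": -0.178, "y": -0.05, "z": 0, "wx": 0, "wy": 0, "wz": 0, "hand": -1},
    {"x": -0.178, "y": -0.05, "z": 0, "wx": 0, "wy": 0, "wz": 0, "hand": -1},
    {"x": -0.178, "y": -0.05, "z": 0, "wx": 0, "wy": 0, "wz": 0, "hand": -1},
    {"x": -0.178, "y": -0.05, "z": 0, "wx": 0, "wy": 0, "wz": 0, "hand": -1},
    {"x": -0.178, "y": -0.05, "z": 0, "wx": 0, "wy": 0, "wz": 0, "hand": -1},
  ],
)

```text
time: 5.35
tool_pos: [0.5513, 0.0958, 0.2074]
tool_rot: [0.0, 0.707, 0.707, 0.0]
contact_force: [-0.3, 0.3, 0.5]
gripper_width: -0.003
grasp_force: 0.0
```

>>> send_rows(
  rows=[
    {"x": -0.178, "y": -0.05, "z": 0, "wx": 0, "wy": 0, "wz": 0, "hand": -1},
    {"x": -0.178, "y": -0.05, "z": 0, "wx": 0, "wy": 0, "wz": 0, "hand": -1},
    {"x": -0.178, "y": -0.05, "z": 0, "wx": 0, "wy": 0, "wz": 0, "hand": -1},
    {"x": -0.178, "y": -0.05, "z": 0, "wx": 0, "wy": 0, "wz": 0, "hand": -1},
    {"x": -0.178, "y": -0.05, "z": 0, "wx": 0, "wy": 0, "wz": 0, "hand": -1},
    {"x": -0.178, "y": -0.05, "z": 0, "wx": 0, "wy": 0, "wz": 0, "hand": -1},
    {"x": -0.178, "y": -0.05, "z": 0, "wx": 0, "wy": 0, "wz": 0, "hand": -1},
    {"x": -0.178, "y": -0.05, "z": 0, "wx": 0, "wy": 0, "wz": 0, "hand": -1},
    {"x": -0.178, "y": -0.05, "z": 0, "wx": 0, "wy": 0, "wz": 0, "hand": -1},
    {"x": -0.178, "y": -0.05, "z": 0, "wx": 0, "wy": 0, "wz": 0, "hand": -1},
  ],
)

```text
time: 6.18
tool_pos: [0.4762, -0.1715, 0.2075]
tool_rot: [0.001, 0.707, 0.707, 0.0]
contact_force: [-0.2, -0.5, -0.7]
gripper_width: 0.001
grasp_force: 0.0
```

>>> send_rows(
  rows=[
    {"x": -0.178, "y": -0.05, "z": 0, "wx": 0, "wy": 0, "wz": 0, "hand": -1},
    {"x": -0.178, "y": -0.05, "z": 0, "wx": 0, "wy": 0, "wz": 0, "hand": -1},
    {"x": 0, "y": 0, "z": 0.1, "wx": 0, "wy": 0, "wz": 0, "hand": -1},
    {"x": 0, "y": 0, "z": 0.1, "wx": 0, "wy": 0, "wz": 0, "hand": -1},
    {"x": 0, "y": 0, "z": 0.1, "wx": 0, "wy": 0, "wz": 0, "hand": -1},
    {"x": 0, "y": 0, "z": 0.1, "wx": 0, "wy": 0, "wz": 0, "hand": -1},
    {"x": 0, "y": 0, "z": 0.1, "wx": 0, "wy": 0, "wz": 0, "hand": -1},
    {"x": 0, "y": 0, "z": 0, "wx": 0, "wy": 0, "wz": 0, "hand": -1},
    {"x": 0, "y": 0, "z": 0, "wx": 0, "wy": 0, "wz": 0, "hand": -1},
    {"x": 0, "y": 0, "z": 0, "wx": 0, "wy": 0, "wz": 0, "hand": -1},
  ],
)

```text
time: 7.02
tool_pos: [0.462, -0.2238, 0.1335]
tool_rot: [0.001, 0.707, 0.707, 0.0]
contact_force: [-0.5, -0.6, 1.2]
gripper_width: 0.001
grasp_force: 0.0
```

```bash
python3 - <<'E'
from plant import manip, grab_frame
import cv2,numpy as np
s=manip.state();print(s["time"],s["tool_pos"],s["tool_rot"],s["gripper_width"],s["contact_force"])
a=grab_frame("scene");b=grab_frame("side");f=lambda i,x,y,w,h:cv2.resize(i[y:y+h,x:x+w],(w*5,h*5),interpolation=cv2.INTER_CUBIC)
cv2.imwrite("pics/c4.png",np.hstack([f(a,240,110,80,100),f(b,285,200,80,100)]))
E
```

```text
7.0167 [ 0.46200373 -0.22383309  0.13354895] [7.60074657e-04 7.07103993e-01 7.07109146e-01 1.45668969e-04] 0.0006164022465513607 [-0.49240905 -0.5632096   1.20356667]
```

View pics/c4.png

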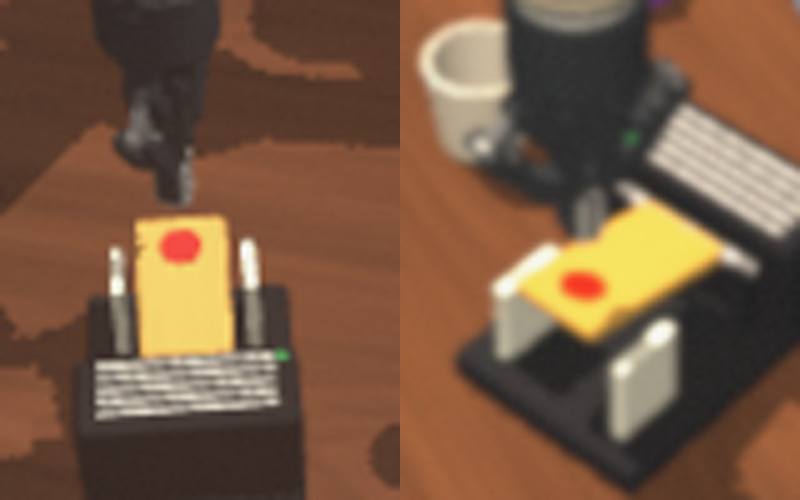

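The fingertips stand above the red spot in both views, and the paddle is at rest. I descend slowly.

>>> send_rows(
  rows=[
    {"x": 0, "y": 0, "z": 0.06, "wx": 0, "wy": 0, "wz": 0, "hand": -1},
    {"x": 0, "y": 0, "z": 0.06, "wx": 0, "wy": 0, "wz": 0, "hand": -1},
    {"x": 0, "y": 0, "z": 0.06, "wx": 0, "wy": 0, "wz": 0, "hand": -1},
    {"x": 0, "y": 0, "z": 0.04, "wx": 0, "wy": 0, "wz": 0, "hand": -1},
    {"x": 0, "y": 0, "z": 0.03, "wx": 0, "wy": 0, "wz": 0, "hand": -1},
    {"x": 0, "y": 0, "z": 0.03, "wx": 0, "wy": 0, "wz": 0, "hand": -1},
    {"x": 0, "y": 0, "z": 0.03, "wx": 0, "wy": 0, "wz": 0, "hand": -1},
    {"x": 0, "y": 0, "z": 0, "wx": 0, "wy": 0, "wz": 0, "hand": -1},
    {"x": 0, "y": 0, "z": 0, "wx": 0, "wy": 0, "wz": 0, "hand": -1},
    {"x": 0, "y": 0, "z": 0, "wx": 0, "wy": 0, "wz": 0, "hand": -1},
  ],
)

```text
time: 7.95
tool_pos: [0.4617, -0.2237, 0.0869]
tool_rot: [0.0, 0.707, 0.707, -0.0]
contact_force: [-1.7, 0.5, 5.1]
gripper_width: 0.001
grasp_force: 2.1
```

Contact gives 5 N, as the spring should at this height. Another 12 mm brings it to level.

>>> send_rows(
  rows=[
    {"x": 0, "y": 0, "z": 0.02, "wx": 0, "wy": 0, "wz": 0, "hand": -1},
    {"x": 0, "y": 0, "z": 0.02, "wx": 0, "wy": 0, "wz": 0, "hand": -1},
    {"x": 0, "y": 0, "z": 0.02, "wx": 0, "wy": 0, "wz": 0, "hand": -1},
    {"x": 0, "y": 0, "z": 0.015, "wx": 0, "wy": 0, "wz": 0, "hand": -1},
    {"x": 0, "y": 0, "z": 0, "wx": 0, "wy": 0, "wz": 0, "hand": -1},
    {"x": 0, "y": 0, "z": 0, "wx": 0, "wy": 0, "wz": 0, "hand": -1},
    {"x": 0, "y": 0, "z": 0, "wx": 0, "wy": 0, "wz": 0, "hand": -1},
    {"x": 0, "y": 0, "z": 0, "wx": 0, "wy": 0, "wz": 0, "hand": -1},
    {"x": 0, "y": 0, "z": 0, "wx": 0, "wy": 0, "wz": 0, "hand": -1},
    {"x": 0, "y": 0, "z": 0, "wx": 0, "wy": 0, "wz": 0, "hand": -1},
  ],
)

```text
time: 8.78
tool_pos: [0.4614, -0.2242, 0.076]
tool_rot: [0.0, 0.707, 0.707, -0.001]
contact_force: [-4.9, -0.6, 8.0]
gripper_width: 0.002
grasp_force: 3.6
```

```bash
python3 - <<'E'
from plant import manip, grab_frame
import cv2,numpy as np
a=grab_frame("scene");b=grab_frame("side");f=lambda i,x,y,w,h:cv2.resize(i[y:y+h,x:x+w],(w*5,h*5),interpolation=cv2.INTER_CUBIC)
s=manip.state();print(s["time"],s["tool_pos"],s["gripper_width"],s["contact_force"])
cv2.imwrite("pics/c5.png",np.vstack([np.hstack([f(a,240,140,80,60),f(a,375,195,80,60)]),np.hstack([f(b,295,230,80,60),f(b,255,150,80,60)])]))
E
```

```text
8.8833 [ 0.46138286 -0.22420015  0.07601341] -0.0022068491520122594 [-4.55105765 -1.04858628  7.087089  ]
```

View pics/c5.png

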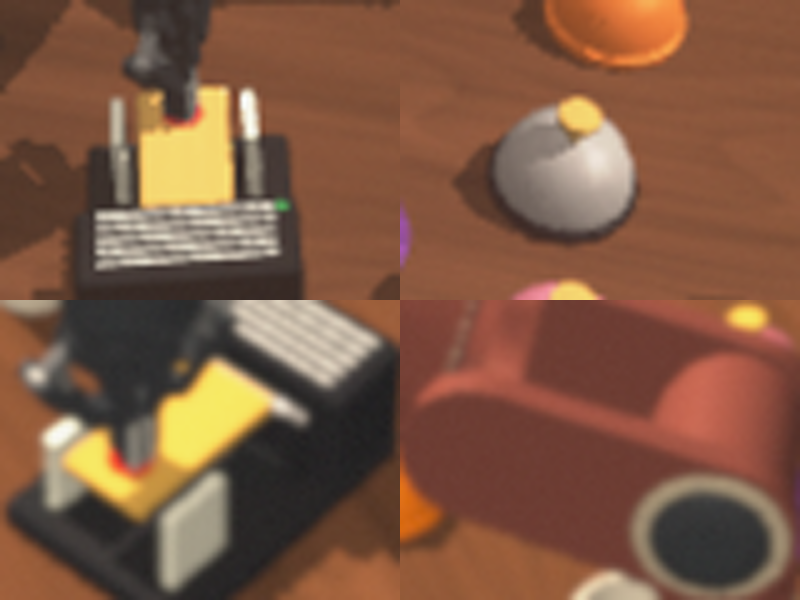

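The paddle lies level with the cheeks, with the fingers on the red spot, and the bell plunger is up at its original pixel position. I hold a little longer, then hand in.

>>> send_rows(
  rows=[
    {"x": 0, "y": 0, "z": 0.003, "wx": 0, "wy": 0, "wz": 0, "hand": -1},
    {"x": 0, "y": 0, "z": 0, "wx": 0, "wy": 0, "wz": 0, "hand": -1},
    {"x": 0, "y": 0, "z": 0, "wx": 0, "wy": 0, "wz": 0, "hand": -1},
    {"x": 0, "y": 0, "z": 0, "wx": 0, "wy": 0, "wz": 0, "hand": -1},
    {"x": 0, "y": 0, "z": 0, "wx": 0, "wy": 0, "wz": 0, "hand": -1},
    {"x": 0, "y": 0, "z": 0, "wx": 0, "wy": 0, "wz": 0, "hand": -1},
    {"x": 0, "y": 0, "z": 0, "wx": 0, "wy": 0, "wz": 0, "hand": -1},
    {"x": 0, "y": 0, "z": 0, "wx": 0, "wy": 0, "wz": 0, "hand": -1},
    {"x": 0, "y": 0, "z": 0, "wx": 0, "wy": 0, "wz": 0, "hand": -1},
    {"x": 0, "y": 0, "z": 0, "wx": 0, "wy": 0, "wz": 0, "hand": -1},
  ],
)

```text
time: 9.72
tool_pos: [0.4614, -0.2242, 0.0756]
tool_rot: [0.0, 0.707, 0.707, -0.001]
contact_force: [-5.6, -0.2, 8.0]
gripper_width: -0.001
grasp_force: 3.7
```

```bash
python3 -c "
from plant import manip,job_done
s=manip.state();print(s['time'],s['tool_pos'],s['contact_force']);print(job_done())"
```

```text
9.7167 [ 0.4613614  -0.22421387  0.07559755] [-5.6402711  -0.17170582  7.99813691]
the job is handed in; nothing more can be done
None
```

I pressed the bell plunger to its stop and let it spring back up, and handed in at 9.7 s with the fingers holding the talk paddle level at about 8 N; no verdict was returned.

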